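Clear the well and slide in the drop-in board

ROBOT

A 6-joint arm with a two-finger parallel gripper is mounted at the origin on the work surface. World frame = base frame: x ahead of the robot, y to its left, z up, the work surface at z = 0. Lengths are in m, angles in rad, forces in N, time in s.
With the tool pointing down it reaches from about 0.25 to 0.775 m from the base axis. Payload 8.9 kg.
Tool frame: the origin (TCP) lies on the centre line of the jaws, within the pads' length; the fingertips stand 14 mm ahead of it and the grasp point (between the pads) lies 5 mm behind it; z points along the fingers, y is the line along which they close (so a half turn about z gives the same grasp; the last joint's range is limited). The gripper opens to 85 mm and grips with 20 to 120 N. Pads are 22 mm wide; open, the fingers measure 114 mm over their backs; the gripper's body (76 mm by 85 mm) begins 54 mm behind the grasp point. The pads swing forward as they close: fully open they stand 13 mm farther back than shut.
Start: joints at [-1.444, 0.291, -0.153, 1.127, 0, 1.431], TCP at [0.138, -0.507, 0.245] pointing down, gripper open.
Joint ranges: [-2.52, 2.52], [-0.91, 1.74], [-1.3, 1.37], [-1.96, 2.02], [-1.52, 1.47], [-3.14, 3.14]. Speed limits (rad/s): [2.22, 2.22, 2.79, 3.14, 3.14, 3.14].

INTERFACE

Orientations are given as a unit quaternion [w, x, y, z].
In Python, from station import manip, optics, job, spotter gives the robot as it stands. The module is installed in compiled form; this text tells all that it offers.
- The arm moves only by the shell command python3 -m handwheel 'ROWS' [FORCE]. ROWS is JSON, one flat list of numbers, 5 for each row, row after row: the finger opening in m, from 0 to 0.0854, then the shift along the tool's x, y, z in m, then the turn about the tool's z in rad. In form: [fingers, x, y, z, turn, fingers, x, y, z, turn, ...]. A call has 1 to 20 rows; each row shifts and turns the commanded pose from where the row before left it, along the tool's axes as they then stand; what a row does not reach is not made up. A row lasts 1/12 s, in which the tool goes at most 41.7 mm and 7.16 degrees, less where a joint would pass 70% of its speed; a pose out of reach is approached as far as the arm can. A call with a gripper value outside its range is refused whole. The fingers move at their own pace and stop on an object; FORCE is the grip in N (left out, the last holds). Time passes only in rows, so rows that do not move let the fingers close. It gives the time, the measured TCP pose, the force, the opening and the grip force at its end, in the units of the state.
- manip.observe(): the state, without advancing time (a new reading comes with each control period).
- optics.read_camera(name): name is "scene" or "top" or "wrist"; returns a dict with "frame" (480x640x3 uint8, blue, green, red), "camera_matrix" (3x3 intrinsics, pixels), "D" ([k1, k2, p1, p2, k3] as OpenCV has them; the pictures are not rectified), "extrinsics" (4x4, takes a point from camera to world coordinates). Camera axes: x right, y down, z forward; pixel columns grow to the right and rows downward; lengths in m; the calibration is good to about 2 mm. A picture is of the moment at which its call begins. There is no depth.
- job.close_job(): hands the job in; it is judged then, once.
Trained networks look in a picture, given as the dict that the camera call returned (one of the last four; its "shot" number tells which), for a name from the list of things; names that differ only in an ending like _2 or _b are one class to them, and where a whole thing is asked for, a point or a joint stands for the part that bears it (a point fixed in the world has none). Each returns a list of dicts, best first, with "conf" (0 to 1); they miss things now and then, are a little off and sometimes report something else, mostly with a low value. They report only what shows in the picture. A call takes as long as a camera call. They do not tell look-alikes from the thing itself.
- spotter.trace(picture, name): "pixels" (480x640 bool, what is visible of it) and "bbox" ([left, top, right, bottom] in pixels, round what is visible of it).
- spotter.spot_point(picture, name): "pixel" ([column, row] in pixels: a listed point, or the origin of a listed thing).
The state is a dict: "time": time; "joints": joint angles; "qvel": joint speeds; "joint_efforts": joint torques, N m; "eef_pos": TCP position; "tcp_rot": TCP orientation; "force": force on the tool from outside, world axes, zero at the start; "moment": the same for the moment, N m; "gripper_width": finger opening in m; "grip_force": force on a finger pad.
Only numpy, scipy, OpenCV 4.12 (cv2) and the standard library are available. Lean on these libraries where they do the work, as an engineer would, in place of code of your own. Each camera call takes 0.05 s, during which the arm holds its last target. There are 200 camera calls.

TASK

Someone left the grill press in the open well of the dumpling station: lift it out and set it down upright in the red tray without dropping it. Then push the green board flat across the deck, never lifting it, until it drops into that well and lies flush all round. Leave the white bowl and the small things on the deck where they stand.

Things in the scene. Friction and masses are not known exactly. Their poses are not given: they have to be found in the camera images.
- deck: the fixed bright-metal prep deck, a slab 300 (x) x 414 (y) x 30 mm high; origin at the centre of its underside on the table, z up. Its flat top is 30 mm above the origin. Two rectangular wells, each 147 (x) x 107 (y) mm, centred at y = +128.5 and y = -128.5 mm (x = 0), with plain flat deck 150 mm wide between them. Either one may be the open one; the other is filled flush by a fixed white cover and things can slide over it.
- well (a point): centre of the black floor of the OPEN well; axes parallel to the deck's (x along the 147 mm side, z up). The floor lies 10 mm below the deck's top; the well's walls are vertical, 147 (x) x 107 (y) mm apart.
- board: the loose green plastic drop-in board, 140 (x) x 100 (y) x 10 mm, about 150 g; origin at the centre of its underside, z up. It starts lying flat on the deck between the two wells, turned up to about 25 degrees from the deck's axes. Seated, it fills the well with 3.5 mm to spare on every side and its top is flush with the deck. Too wide to grasp flat; pushed at its edge it tips over the well's brink half-way across and drops in when its rear edge passes the brink.
- press: the loose grill press, a dark steel plate 110 (x) x 75 (y) x 5 mm with a wooden bar handle 90 (x) x 22 (y) x 22 mm above it on two posts; the handle's centre is 41 mm above the origin, its top 52 mm. Origin at the centre of the plate's underside, z up; about 350 g. It starts standing on the floor of the open well.
- tray: the fixed open red tray for the press, 170 (x) x 135 (y) x 25 mm outside, walls and floor 5 mm thick (inside 160 x 125 mm); origin at the centre of its underside on the table. On the table to the left or right of the deck.
- bowl: white bowl, 140 mm across, 50 mm high, on the table at the other side of the deck from the tray; origin at the centre of its underside. Leave alone.
- dish: blue dish, 56 mm across, 30 mm high, standing on the deck beside a well; origin at the centre of its underside. Leave alone.
- tin: tin with a yellow band, 52 mm across, 42 mm high, standing on the deck beside a well; origin at the centre of its underside. Leave alone.
- cutter: copper ring cutter, 56 mm across, 30 mm high, standing on the deck beside a well; origin at the centre of its underside. Leave alone.
- mould: wooden block 45 (x) x 40 (y) x 28 mm, standing on the deck beside a well; origin at the centre of its underside. Leave alone.
Not all that is in view belongs to the job. There is more than one size of the tray; the job needs the smaller. What is shaped like the press but yellow is not meant.

How it is judged:
On the way, in this order (a step that is already met when the one before it is completed fails the run):
1. the grill press stands upright in the red tray (horizontal distance between press and tray below 0.04 m and z of press in the frame of tray below 0.011 m and angle between press's own z axis and vertical below 0.12 rad), for 0.2 s.
2. the green board has dropped into the open well (z of board in the frame of well below 0.0035 m and horizontal distance between board and well below 0.009 m and angle between board's own z axis and vertical below 0.05 rad and angle between the x axis of board and the x axis of well, either way round below 0.12 rad), for 0.2 s.
At the end, for the whole second after the job is handed in: Press upright in the tray (within 40 mm of its centre, under 11 mm above its underside, tilt under 0.12 rad); green board on the open well's floor (underside within 3.5 mm of it, centre within 9 mm, tilt under 0.05, turn under 0.12 rad); both at rest (under 0.02 m/s) (all of step 1 and all of step 2 and linear speed of each of board, press below 0.02 m/s); the robot touches nothing.
It fails at once if the green board is lifted (its centre more than 12 mm above the deck) (z of board in the frame of deck above 0.042 m).
It fails at once if the press is let go more than 50 mm above the tray (horizontal distance between press and tray below 0.1 m and z of press in the frame of tray above 0.055 m and contact force between press and the fingers below 0.05 N).
It fails at once if a bystander (bowl, dish, tin, cutter or block) is moved more than 20 mm or tipped (distance of any of bowl, dish, tin, cutter, mould from where it was at the start of the episode above 0.02 m or angle between any of bowl, dish, tin, cutter, mould's own z axis and vertical above 0.3 rad).
It also fails if it takes over 67 s, if anything falls off the work surface, if the arm or the gripper's body presses on something with over 40 N, if the wrist force passes 120 N, or if a joint passes its speed limit or range.

## Working session

There is one attempt and no reset: what is moved stays moved. The work goes in short steps, Python scripts to look and compute and a shell command to move; the robot and the scene stay as the last step left them, time stands still between calls to the robot, and variables do not carry over. Pictures are saved under pics/ and viewed, at most 14 in all, crops included, and the job is handed in when it is done.

```bash
mkdir -p pics; cat > h.py <<'E'
import numpy as np, cv2
from station import manip, optics, job, spotter
def ray(c,px):
    K=np.array(c["camera_matrix"]);D=np.array(c["D"]);T=np.array(c["extrinsics"])
    p=cv2.undistortPoints(np.array(px,float).reshape(-1,1,2),K,D).reshape(-1,2)
    d=np.c_[p,np.ones(len(p))]@T[:3,:3].T
    return T[:3,3],d
def onz(c,px,z):
    o,d=ray(c,px); return o+d*((z-o[2])/d[:,2])[:,None]
def proj(c,P):
    K=np.array(c["camera_matrix"]);D=np.array(c["D"]);T=np.linalg.inv(np.array(c["extrinsics"]))
    r,_=cv2.Rodrigues(T[:3,:3]); return cv2.projectPoints(np.array(P,float).reshape(-1,1,3),r,T[:3,3],K,D)[0].reshape(-1,2)
E
python3 - <<'E'
from h import *
np.set_printoptions(precision=4,suppress=True)
s=manip.observe(); print(s["time"],s["eef_pos"],s["tcp_rot"])
H=dict(deck=.03,well=.02,board=.03,press=.02,tray=0,bowl=0,dish=.03,tin=.03,cutter=.03,mould=.03)
for n in ["top","scene"]:
    c=optics.read_camera(n); cv2.imwrite(f"pics/{n}0.png",c["frame"]); print(n,np.array(c["extrinsics"])[:3,3])
    for k in H:
        for r in spotter.spot_point(c,k)[:3]:
            print(k,round(r["conf"],2),np.round(r["pixel"]),onz(c,[r["pixel"]],H[k])[0])
E
```

```text
0.0 [ 0.1379 -0.5061  0.2447] [-0.0007  0.9912  0.1325 -0.    ]
top [ 0.3785 -0.043   1.0748]
board 0.76 [328. 194.] [ 0.561  -0.0217  0.03  ]
press 0.86 [378. 182.] [ 0.5901 -0.1287  0.02  ]
press 0.79 [504. 143.] [ 0.6781 -0.3979  0.02  ]
press 0.6 [393. 316.] [ 0.305  -0.1623  0.02  ]
tray 0.63 [191. 349.] [0.225  0.2729 0.    ]
bowl 0.65 [481. 236.] [ 0.478  -0.3534  0.    ]
dish 0.73 [386. 236.] [ 0.4738 -0.1456  0.03  ]
dish 0.59 [261. 247.] [0.4463 0.1208 0.03  ]
tin 0.76 [380. 126.] [ 0.7122 -0.1317  0.03  ]
cutter 0.78 [252. 138.] [0.6826 0.146  0.03  ]
mould 0.98 [260. 247.] [0.4458 0.1236 0.03  ]
scene [1.3888 0.343  0.7481]
deck 0.85 [309. 287.] [0.6002 0.0001 0.03  ]
well 0.59 [258. 274.] [ 0.59   -0.1335  0.02  ]
board 0.61 [308. 274.] [ 0.5567 -0.0194  0.03  ]
press 0.65 [256. 269.] [ 0.5726 -0.1466  0.02  ]
press 0.65 [143. 276.] [ 0.6951 -0.3785  0.02  ]
press 0.62 [292. 215.] [ 0.3215 -0.1654  0.02  ]
tray 0.64 [459. 234.] [0.219  0.2728 0.    ]
tray 0.6 [477. 313.] [0.513  0.3568 0.    ]
bowl 0.87 [207. 238.] [ 0.4818 -0.3441  0.    ]
dish 0.62 [273. 242.] [ 0.4698 -0.1523  0.03  ]
tin 0.97 [230. 302.] [ 0.7099 -0.1381  0.03  ]
cutter 0.65 [365. 329.] [0.6784 0.155  0.03  ]
mould 0.57 [381. 263.] [0.4543 0.1242 0.03  ]
```

View pics/top0.png

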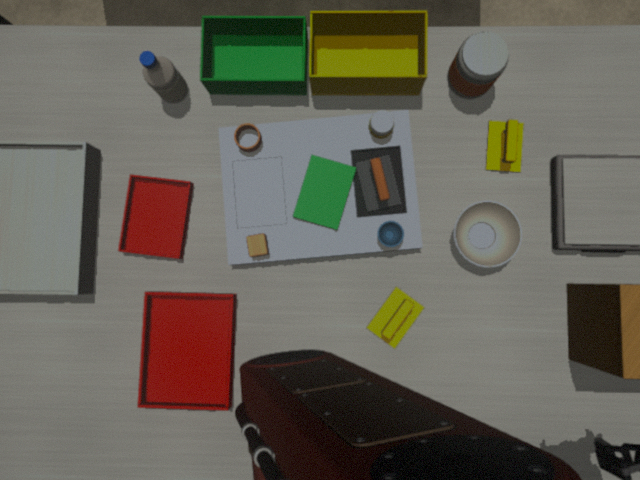

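View pics/scene0.png

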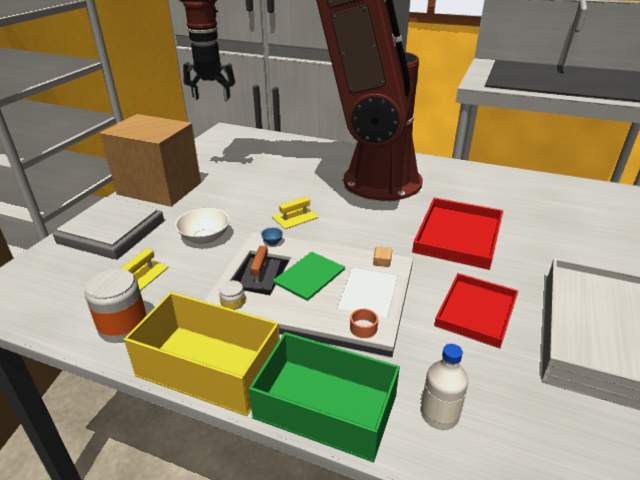

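The press-shaped candidates in the top view are the dark plate with a brown handle in the open well (378,182), and the yellow ones at (504,143) and (395,316), which are decoys. The trays are the small red one at (157,217), which I want, and the large red one at (188,350). Next I'll measure these and check the choice in a crop.

```bash
cat > m.py <<'E'
from h import *
np.set_printoptions(precision=4,suppress=True)
def rect(c,mask,z):
    cs,_=cv2.findContours(mask.astype(np.uint8),cv2.RETR_EXTERNAL,cv2.CHAIN_APPROX_NONE)
    k=max(cs,key=cv2.contourArea).reshape(-1,2)
    P=onz(c,k,z)[:,:2]
    (cx,cy),(w,h),a=cv2.minAreaRect((P*1000).astype(np.float32))
    a=a if w>h else a+90
    return np.array([cx,cy,max(w,h),min(w,h),(a+90)%180-90])
def hsvmask(c,lo,hi,box):
    h=cv2.cvtColor(c["frame"],cv2.COLOR_BGR2HSV); m=cv2.inRange(h,np.array(lo),np.array(hi))>0
    b=np.zeros_like(m); b[box[1]:box[3],box[0]:box[2]]=1
    return m&b
E
python3 - <<'E'
from m import *
c=optics.read_camera("top")
print("board",rect(c,hsvmask(c,(45,90,40),(80,255,255),(280,140,370,240)),.04))
g=cv2.cvtColor(c["frame"],cv2.COLOR_BGR2HSV)
print("tray rim",rect(c,hsvmask(c,(0,120,40),(179,255,255),(105,165,205,270)),.025))
print("handle",rect(c,hsvmask(c,(0,110,60),(22,255,255),(355,150,405,210)),.0715))
w=hsvmask(c,(0,0,0),(179,255,105),(335,135,415,225)); print("well",rect(c,w,.03))
for z,n in((.03,"deck"),(.0,"tray"),(.02,"press")):
    for r in spotter.trace(c,n)[:4]: print(n,round(r["conf"],2),r["bbox"],rect(c,r["pixels"],z))
f=c["frame"][100:280,110:430]; cv2.imwrite("pics/crop1.png",cv2.resize(f,None,fx=2.5,fy=2.5,interpolation=cv2.INTER_CUBIC))
E
```

```text
board [565.3784 -13.8102 141.1392 101.7051 -15.9065]
tray rim [510.4808 353.0085 169.8112 139.5441  -5.9762]
handle [ 588.3834 -126.7586   89.9791   20.9368   14.1659]
well [ 591.4754 -126.7243  147.869   109.5217    5.8966]
deck 0.87 [219.1, 111.4, 421.5, 266.5] [577.8151   0.1674 415.407  303.3423 -83.8357]
tray 0.8 [115.8, 174.4, 195.0, 257.5] [513.682  361.469  177.0272 149.8077  -6.2966]
tray 0.69 [138.1, 294.9, 237.4, 410.0] [223.1916 280.7972 249.5081 204.2181  -0.8716]
tray 0.68 [377.3, 221.9, 403.2, 244.7] [ 482.0525 -157.2442   53.9465   52.7739   45.3389]
tray 0.48 [448.7, 204.4, 520.6, 267.9] [ 484.9321 -366.0385  143.0292  141.9427   44.0944]
press 0.88 [366.7, 286.2, 421.4, 349.1] [ 301.8919 -166.0575  114.337    79.2839  -31.952 ]
press 0.67 [485.3, 119.4, 520.9, 171.9] [ 673.801  -397.3445  113.4242   75.4574   -3.8288]
press 0.56 [356.8, 153.6, 403.5, 212.1] [ 589.5966 -127.6196  111.8706   77.3023   14.0471]
```

View pics/crop1.png

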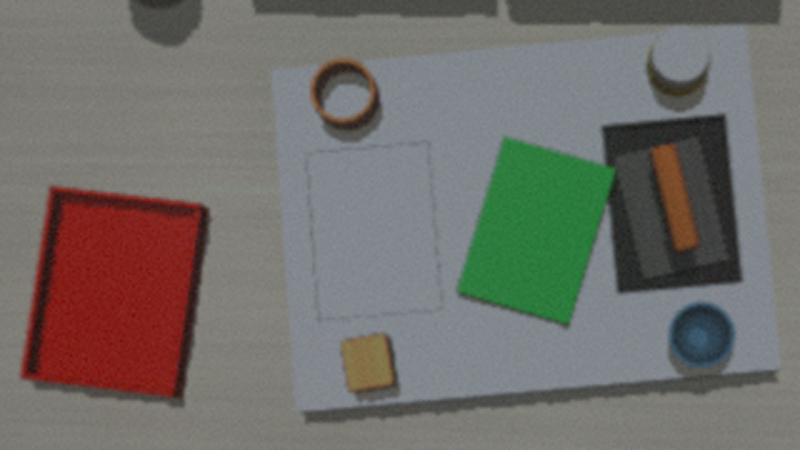

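The crop shows the small red tray at left, the board with its corner at the open well's brink, and the press with its brown handle in the right-hand well. The sizes and the well, deck and handle poses agree with each other. Moving above the press.

```bash
python3 -m handwheel '[0.07,0.0331,-0.0161,0,0.019, 0.07,0.0331,-0.0161,0,0, 0.07,0.0331,-0.0161,0,0, 0.07,0.0331,-0.0161,0,0, 0.07,0.0331,-0.0161,0,0, 0.07,0.0331,-0.0161,0,0, 0.07,0.0331,-0.0161,0,0, 0.07,0.0331,-0.0161,0,0, 0.07,0.0331,-0.0161,0,0, 0.07,0.0331,-0.0161,0,0, 0.07,0.0331,-0.0161,0,0, 0.07,0.0331,-0.0161,0,0, 0.07,0.0331,-0.0161,0,0, 0.07,0.0331,-0.0161,0,0, 0.07,0.0331,-0.0161,0,0, 0.07,0.0331,-0.0161,0,0, 0.07,0,0,0,0, 0.07,0,0,0,0]' 40
python3 - <<'E'
from m import *
c=optics.read_camera("wrist"); cv2.imwrite("pics/w1.png",c["frame"])
s=manip.observe(); print(s["time"],s["eef_pos"],s["tcp_rot"],s["force"])
m=hsvmask(c,(0,110,60),(22,255,255),(0,0,640,480)); print("handle",rect(c,m,.0715))
for n in("press","board"):
  for r in spotter.trace(c,n)[:2]: print(n,r["conf"],rect(c,r["pixels"],.025 if n=="press" else .04))
E
```

```text
time: 2.8
eef_pos: [0.5889, -0.1254, 0.2447]
tcp_rot: [-0.0, 0.992, 0.125, -0.0]
force: [0.0, -0.5, 0.0]
gripper_width: 0.0698
grip_force: 0.0
2.85 [ 0.5881 -0.1264  0.2449] [-0.      0.9923  0.1238 -0.0005] [-1.1924 -0.7601 -0.7053]
handle [ 588.2033 -127.6829   89.0043   21.6888   14.3343]
press 0.85 [ 350.5661 -170.4585   53.3979   50.4725  -33.3338]
press 0.66 [ 674.3929 -383.1511  103.4949   71.405    -2.644 ]
board 0.61 [565.2277 -14.2509 141.7945 101.932  -16.0942]
board 0.51 [ 511.1868 -357.0887  131.1354   70.4585  -79.8268]
```

View pics/w1.png

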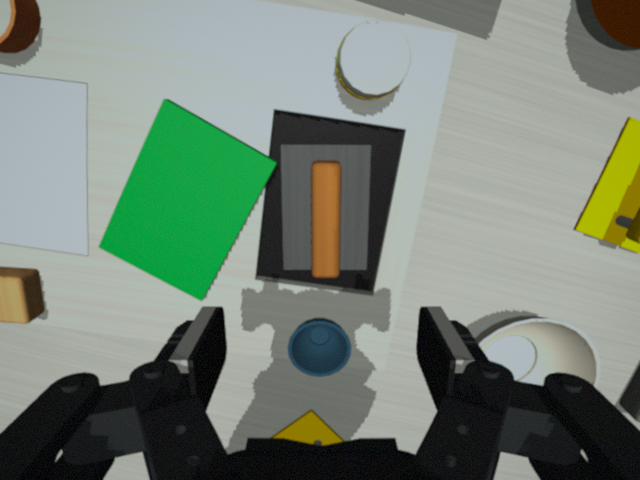

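The wrist view confirms it: the handle is at (326,218), dark plate under it, aligned with the jaws. Descend and grip.

```bash
python3 -m handwheel '[0.07,0,0.0002,0.0312,0, 0.07,0,0.0002,0.0312,0, 0.07,0,0.0002,0.0312,0, 0.07,0,0.0002,0.0312,0, 0.07,0,0,0.0312,0, 0.07,0,0,0.0312,0, 0.07,0,0,0,0, 0.015,0,0,0,0, 0.015,0,0,0,0, 0.015,0,0,0,0, 0.015,0,0,0,0, 0.015,0,0,0,0, 0.015,0,0,0,0]' 60
```

```text
time: 4.03
eef_pos: [0.5897, -0.1284, 0.0605]
tcp_rot: [0.001, 0.992, 0.123, 0.002]
force: [-0.5, -1.0, 8.0]
gripper_width: 0.0209
grip_force: 60.0
```

```bash
python3 -m handwheel '[0.015,0,0,-0.015,0, 0.015,0,0,-0.025,0, 0.015,0,0,-0.03,0, 0.015,0,0,-0.03,0, 0.015,0,0,0,-0.1163, 0.015,0,0,0,-0.1163, 0.015,0,0,0,-0.1163, 0.015,0,0,0,-0.1163]'
python3 -c "
from m import *
s=manip.observe();print(s['joints'],s['eef_pos'],s['force'],s['grip_force'],s['gripper_width'])"
```

```text
time: 4.7
eef_pos: [0.5884, -0.1276, 0.1593]
tcp_rot: [0.0, 0.936, 0.351, 0.0]
force: [0.2, -0.4, -3.4]
gripper_width: 0.0211
grip_force: 59.6
[-0.335   0.4918 -0.0809  0.9968  0.      2.0888] [ 0.5884 -0.1276  0.1593] [ 0.221  -0.3838 -3.41  ] 59.57930624485016 0.02114956591120266
```

```bash
python3 -m handwheel '[0.015,0,0,0,-0.1163, 0.015,0,0,0,-0.1163, 0.015,0,0,0,-0.1163, 0.015,0,0,0,-0.1163, 0.015,0,0,0,-0.1163, 0.015,0,0,0,-0.1163, 0.015,0,0,0,-0.1163, 0.015,0,0,0,-0.1163, 0.015,0,0,0,-0.1163, 0.015,0,0,0,-0.1163, 0.015,0,0,0,-0.1163, 0.015,0,0,0,-0.1163, 0.015,0,0,0,-0.1163, 0.015,0,0,0,-0.1163, 0.015,0,0,0,-0.1163, 0.015,0,0,0,-0.1163, 0.015,0,0,0,-0.1163, 0.015,0,0,0,-0.1163, 0.015,0,0,0,-0.1163, 0.015,0,0,0,-0.1163]'
python3 -c "
from m import *
s=manip.observe();print(s['joints'],s['force'])
q=s['tcp_rot'];a=2*np.arctan2(q[2],q[1]);print(np.degrees(a))
d=np.array([.5105,.353])-s['eef_pos'][:2];a=np.radians(174);print(d@[np.cos(a),np.sin(a)],d@[np.sin(a),-np.cos(a)])"
```

```text
time: 6.37
eef_pos: [0.5883, -0.1276, 0.159]
tcp_rot: [0.0, 0.049, 0.999, -0.0]
force: [0.2, 0.6, -2.9]
gripper_width: 0.021
grip_force: 59.6
[-0.335   0.4922 -0.0811  0.9968  0.     -0.2372] [ 0.2137  0.6129 -2.8786]
174.40005942175657
0.12763582922454864 0.4698253648480564
```

```bash
python3 -m handwheel '[0.015,0.008,0.0294,0,0, 0.015,0.008,0.0294,0,0, 0.015,0.008,0.0294,0,0, 0.015,0.008,0.0294,0,0, 0.015,0.008,0.0294,0,0, 0.015,0.008,0.0294,0,0, 0.015,0.008,0.0294,0,0, 0.015,0.008,0.0294,0,0, 0.015,0.008,0.0294,0,0, 0.015,0.008,0.0294,0,0, 0.015,0.008,0.0294,0,0, 0.015,0.008,0.0294,0,0, 0.015,0.008,0.0294,0,0, 0.015,0.008,0.0294,0,0, 0.015,0.008,0.0294,0,0, 0.015,0.008,0.0294,0,0, 0.015,0,0,0,0, 0.015,0,0,0,0]'
python3 - <<'E'
from m import *
c=optics.read_camera("wrist"); cv2.imwrite("pics/w2.png",c["frame"]); s=manip.observe(); print(s["eef_pos"],s["joints"],s["grip_force"])
print("rim",rect(c,hsvmask(c,(0,150,40),(6,255,255),(0,0,640,480)),.025))
E
```

```text
time: 7.87
eef_pos: [0.509, 0.355, 0.1586]
tcp_rot: [0.0, 0.05, 0.999, 0.0]
force: [-0.5, -0.7, -3.7]
gripper_width: 0.0209
grip_force: 60.3
[0.5093 0.3538 0.1585] [ 0.4895  0.526  -0.0249  1.0196 -0.0004  0.5917] 60.27353882789612
rim [508.6638 354.9613 167.5011 132.5199  -6.0558]
```

View pics/w2.png

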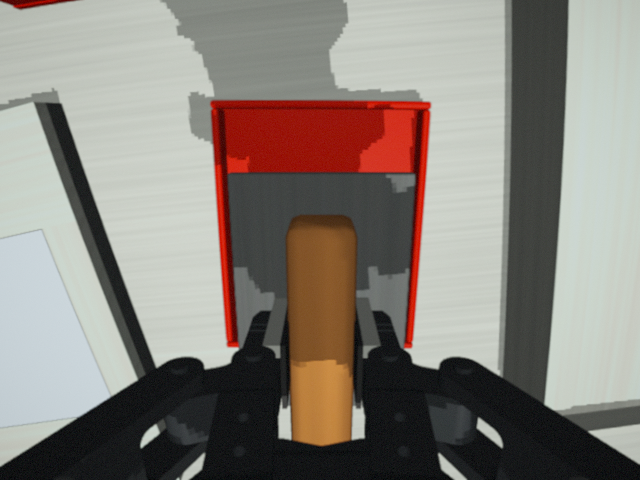

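The press hangs upright, centred over the small tray (rim spans 212–430 px across). Lower it.

```bash
python3 -m handwheel '[0.015,0,0,0.03,0, 0.015,0,0,0.03,0, 0.015,0,0,0.025,0, 0.015,0,0,0.015,0, 0.015,0,0,0.008,0, 0.015,0,0,0.004,0, 0.015,0,0,0,0, 0.015,0,0,0,0]'
```

```text
time: 8.58
eef_pos: [0.5105, 0.3534, 0.0472]
tcp_rot: [0.001, 0.052, 0.999, 0.0]
force: [-0.8, -0.5, -3.2]
gripper_width: 0.0213
grip_force: 60.3
```

```bash
python3 -m handwheel '[0.015,0,0,0.0015,0, 0.015,0,0,0,0]'; python3 -m handwheel '[0.03,0,0,0,0, 0.045,0,0,0,0, 0.045,0,0,0,0, 0.045,0,0,0,0, 0.045,0,0,-0.015,0, 0.045,0,0,-0.03,0, 0.045,0,0,-0.03,0, 0.045,0,0,-0.03,0, 0.045,0,0,-0.04,0, 0,0,0,0,0]'
```

```text
time: 8.75
eef_pos: [0.5107, 0.3538, 0.0456]
tcp_rot: [0.001, 0.052, 0.999, 0.001]
force: [1.3, -0.6, -0.0]
gripper_width: 0.0209
grip_force: 60.8
time: 9.58
eef_pos: [0.5127, 0.3553, 0.1974]
tcp_rot: [0.005, 0.052, 0.999, 0.003]
force: [2.4, 1.2, 0.2]
gripper_width: 0.0338
grip_force: 0.0
```

Released with a clean retreat. Next, work the board: with shut fingers I push the near short edge along the deck's +x at its well-side corner. That turns it counter-clockwise and moves it forward. After that comes a two-finger push into the well.

```bash
python3 -m handwheel '[0,0,0,0,-0.102, 0,0,0,0,-0.102, 0,0.0084,-0.0315,0,0, 0,0.0084,-0.0315,0,0, 0,0.0084,-0.0315,0,0, 0,0.0084,-0.0315,0,0, 0,0.0084,-0.0315,0,0, 0,0.0084,-0.0315,0,0, 0,0.0084,-0.0315,0,0, 0,0.0084,-0.0315,0,0, 0,0.0084,-0.0315,0,0, 0,0.0084,-0.0315,0,0, 0,0.0084,-0.0315,0,0, 0,0.0084,-0.0315,0,0, 0,0,0,0.04,0, 0,0,0,0.04,0, 0,0,0,0.04,0, 0,0,0,0.01,0, 0,0,0,0,0]'
cat >> m.py <<'E'
DK=np.array([577.8,.2]);A=np.radians(6.1);R=np.array([[np.cos(A),-np.sin(A)],[np.sin(A),np.cos(A)]])
def report(cam="top",name=None,box=(225,110,415,265)):
    c=optics.read_camera(cam); s=manip.observe()
    if name: cv2.imwrite("pics/"+name,c["frame"])
    r=rect(c,hsvmask(c,(45,90,40),(80,255,255),box),.04)
    print(cam,"board deckxy",(r[:2]-DK)@R,r[2:4],"rel yaw",r[4]-6.1)
    q=s["tcp_rot"]; p=np.array(s["eef_pos"])*1000
    print("tcp deckxy",(p[:2]-DK)@R,"z",p[2],"rel yaw",np.degrees(2*np.arctan2(q[2],q[1]))-6.1,"F",s["force"],"t",s["time"])
    return c
E
python3 - <<'E'
from m import *
c=report("top"); f=c["frame"][100:340,110:430]; cv2.imwrite("pics/t3.png",cv2.resize(f,None,fx=2.4,fy=2.4))
report("wrist",box=(0,0,640,480))
print("handle z.057",rect(c,hsvmask(c,(0,110,60),(22,255,255),(125,170,200,260)),.057))
E
```

```text
time: 11.17
eef_pos: [0.4447, -0.0323, 0.0569]
tcp_rot: [-0.003, -0.05, 0.999, 0.001]
force: [-0.2, -0.1, 0.4]
gripper_width: -0.0001
grip_force: 0.0
top board deckxy [ 30.1143 -29.7292] [100.8848  45.0411] rel yaw 69.12441864013672
tcp deckxy [-134.3172  -18.5434] z 58.730334649566984 rel yaw 179.64669820743558 F [0.6058 1.0037 0.3494] t 11.2167
wrist board deckxy [-80.6438 -18.1095] [20.4222  8.7941] rel yaw -0.4372263908386227
tcp deckxy [-133.1377  -18.8944] z 59.95060583854083 rel yaw 179.65513217723353 F [0.4459 0.2724 0.1847] t 11.2667
handle z.057 [506.4811 341.8848 167.1459 133.1021  -4.6502]
```

View pics/t3.png

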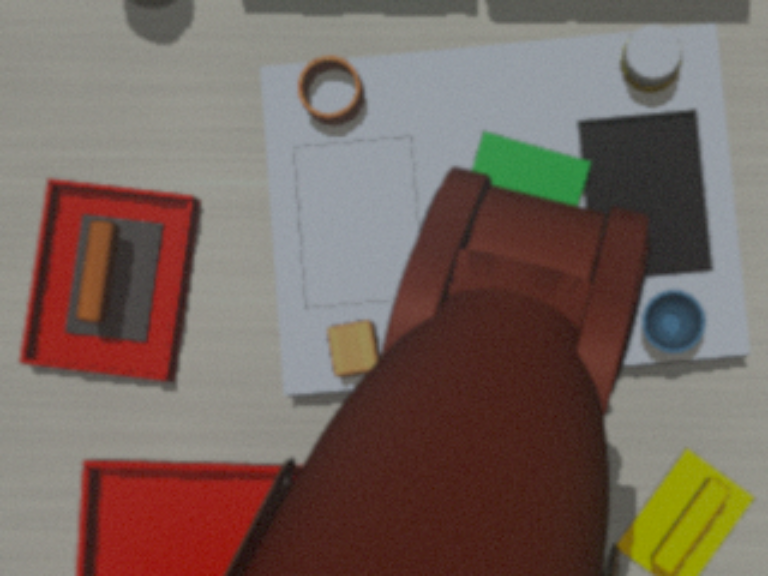

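The press stands upright in the tray (about (95,275) in the crop), and the well is empty. The arm hides the board from above, so I'll use the scene camera for the board.

```bash
python3 -m handwheel '[0,0,0,0.006,0, 0,0,0,0.0055,0, 0,0,0,0,0, 0,-0.008,0,0,0, 0,-0.008,0,0,0, 0,-0.008,0,0,0, 0,-0.005,0,0,0, 0,-0.005,0,0,0, 0,-0.005,0,0,0, 0,0,0,0,0]'
python3 -c "
from m import *
report('scene','s4.png',(240,235,370,310))"
```

```text
time: 12.1
eef_pos: [0.4871, -0.0288, 0.0481]
tcp_rot: [0.0, -0.05, 0.999, -0.0]
force: [-1.0, -0.4, 0.0]
gripper_width: -0.0001
grip_force: 0.0
scene board deckxy [  1.1866 -10.4703] [147.9119 106.2972] rel yaw -20.70942077636719
tcp deckxy [-93.7262 -19.1006] z 48.07328102019398 rel yaw 179.66487658608247 F [-0.7102  0.0731 -0.1251] t 12.15
```

View pics/s4.png

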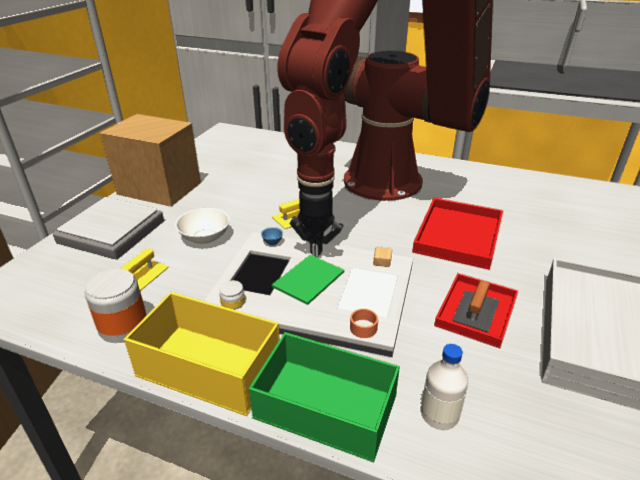

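The scene view shows the fingers at (316,247) behind the board at (309,279). I'll calibrate the scene measurement against the first picture, where the pose is known.

```bash
python3 - <<'E'
from m import *
c=optics.read_camera("scene")
for f in("scene0","s4"):
    c["frame"]=cv2.imread(f"pics/{f}.png")
    m=hsvmask(c,(45,90,40),(80,255,255),(240,235,370,310)); r=rect(c,m,.04); print(f,(r[:2]-DK)@R,r[2:],r[4]-6.1)
    k=max(cv2.findContours(m.astype(np.uint8),0,1)[0],key=cv2.contourArea); a=cv2.approxPolyDP(k,4,True).reshape(-1,2)
    print((onz(c,a,.04)[:,:2]*1000-DK)@R)
    # pose fit: best IoU of the projected slab's silhouette
    from scipy.optimize import minimize
    def cost(p):
        t=np.radians(p[2]);u=np.array([[np.cos(t),-np.sin(t)],[np.sin(t),np.cos(t)]])
        q=np.array([[70,50],[70,-50],[-70,-50],[-70,50]])@u.T+p[:2]
        w=(q@R.T+DK)/1000; P=np.r_[np.c_[w,[.04]*4],np.c_[w,[.03]*4]]
        h=cv2.convexHull(proj(c,P).astype(np.float32)); I=np.zeros((480*4,640*4),np.uint8)
        cv2.fillConvexPoly(I,np.round(h*4).astype(int),1); I=cv2.resize(I.astype(np.float32),(640,480),interpolation=cv2.INTER_AREA)
        return np.abs(I-m).sum()
    b=minimize(cost,[0,-12,-20],method="Nelder-Mead",options=dict(initial_simplex=[[0,-12,-20],[-15,-12,-20],[0,0,-20],[0,-12,-8]]))
    print("fit",b.x,b.fun,m.sum())
E
```

```text
scene0 [ -9.4212 -13.188 ] [146.9752 106.3246 -16.1385] -22.238519287109376
[[-60.1379  56.2663]
 [-93.472  -30.9597]
 [ 41.702  -79.0985]
 [ 72.6997   9.2094]]
fit [-15.4664 -11.4879 -23.1894] 138.125 1801
s4 [  1.1866 -10.4703] [147.9119 106.2972 -14.6094] -20.70942077636719
[[-45.4812  59.7676]
 [-80.4534 -32.1065]
 [ 52.6622 -79.787 ]
 [ 84.3073  14.9254]]
fit [ -3.7303 -10.0725 -20.3928] 140.625 1850
```

Board now at about (-3, -10) in deck mm, turned -20.5°. x is nearly centred, so I'll square it with a two-finger push on the rear (+y) edge, which self-aligns.

```bash
python3 -m handwheel '[0,0.02,0,0,0, 0,0,0,-0.03,0, 0,0,0,-0.03,0, 0.08,0,0,0,0.1203, 0.08,0,0,0,0.1203, 0.08,0,0,0,0.1203, 0.08,0,0,0,0.1203, 0.08,0,0,0,0.1203, 0.08,0,0,0,0.1203, 0.08,0,0,0,0.1203, 0.08,0,0,0,0.1203, 0.08,0,0,0,0.1203, 0.08,0,0,0,0.1203, 0.08,0,0,0,0.1203, 0.08,0,0,0,0.1203, 0.08,0,0,0,0.1203, 0.08,0,0,0,0]'
python3 -m handwheel '[0.08,0.0222,0.0234,0,0, 0.08,0.0222,0.0234,0,0, 0.08,0.0222,0.0234,0,0, 0.08,0.0222,0.0234,0,0, 0.08,0.0222,0.0234,0,0, 0.08,0,0,0.03,0, 0.08,0,0,0.03,0, 0.08,0,0,0.005,0, 0.08,0,0,0,0]'
python3 - <<'E'
from m import *
c=report("scene","s5.png",(240,235,370,310)); report("wrist","w5.png",(0,0,640,480))
E
```

```text
time: 13.62
eef_pos: [0.4659, -0.0308, 0.1081]
tcp_rot: [0.0, 0.67, 0.742, 0.0]
force: [0.4, -0.1, -0.1]
gripper_width: 0.0804
grip_force: 0.0
time: 14.37
eef_pos: [0.5684, 0.092, 0.0414]
tcp_rot: [-0.002, 0.667, 0.745, -0.002]
force: [-0.1, 0.0, -0.3]
gripper_width: 0.0803
grip_force: 0.0
scene board deckxy [  2.2779 -10.4102] [146.3811 106.1519] rel yaw -21.022500610351564
tcp deckxy [ 1.819  92.0171] z 43.064168998161044 rel yaw 90.15448190525068 F [0.3987 1.4924 0.5227] t 14.4167
wrist board deckxy [-22.5794  44.7516] [60.1293 27.45  ] rel yaw -20.876275634765626
tcp deckxy [ 2.8704 91.8389] z 44.172560466438746 rel yaw 90.1166856388833 F [0.4057 0.4284 0.1131] t 14.4667
```

View pics/w5.png

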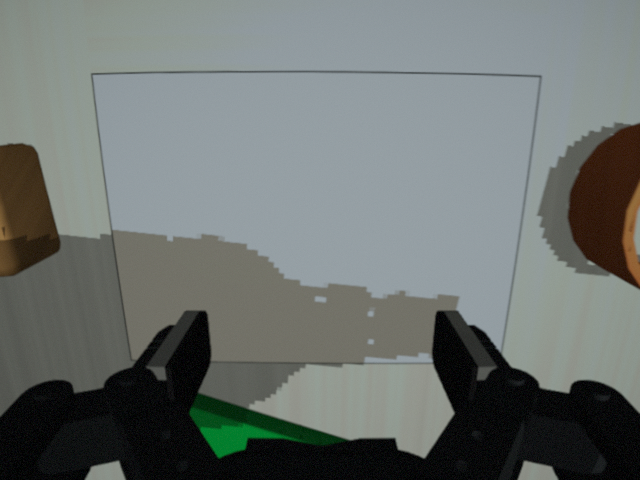

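The wrist view shows the open fingers over the white cover at (185,350) and (460,350), clear of the mould and the cutter, with the board behind them. Lowering to find the deck.

```bash
python3 -m handwheel '[0.08,0,0,0.004,0, 0.08,0,0,0.004,0, 0.08,0,0,0,0]'; python3 -m handwheel '[0.08,0,0,0.0015,0, 0.08,0,0,0,0]';python3 -m handwheel '[0.08,0,0,0.001,0, 0.08,0,0,0,0]'
```

```text
time: 14.72
eef_pos: [0.5708, 0.0919, 0.0354]
tcp_rot: [0.0, 0.668, 0.744, 0.0]
force: [-0.8, 0.3, 0.5]
gripper_width: 0.0798
grip_force: 0.0
time: 14.88
eef_pos: [0.5706, 0.092, 0.0338]
tcp_rot: [0.0, 0.668, 0.744, 0.0]
force: [-0.9, 0.3, -0.5]
gripper_width: 0.08
grip_force: 0.0
time: 15.05
eef_pos: [0.5707, 0.092, 0.033]
tcp_rot: [0.0, 0.668, 0.744, 0.0]
force: [-0.2, -0.4, 4.4]
gripper_width: 0.08
grip_force: 2.1
```

Touches the deck at TCP 33 mm. Raise 3 mm and push.

```bash
python3 -m handwheel '[0.08,0,0,-0.003,0, 0.08,-0.008,0,0,0, 0.08,-0.008,0,0,0, 0.08,-0.006,0,0,0, 0.08,-0.005,0,0,0, 0.08,-0.005,0,0,0, 0.08,-0.005,0,0,0, 0.08,-0.005,0,0,0, 0.08,-0.005,0,0,0, 0.08,-0.004,0,0,0, 0.08,0,0,0,0]'
python3 - <<'E'
from m import *
c=report("scene","s6.png",(240,235,370,310)); report("top","t6.png")
E
```

```text
time: 15.97
eef_pos: [0.5762, 0.0405, 0.0356]
tcp_rot: [0.0, 0.668, 0.744, -0.0]
force: [-0.4, -0.7, 0.7]
gripper_width: 0.0799
grip_force: 0.0
scene board deckxy [ 12.3843 -32.3092] [147.4478 105.0947] rel yaw -11.0515380859375
tcp deckxy [ 2.734  40.6177] z 35.64046361540423 rel yaw 90.0129451662259 F [ 1.131   0.6014 -0.3028] t 16.0167
top board deckxy [  7.3895 -31.1328] [140.3394 101.6745] rel yaw -11.333970642089843
tcp deckxy [ 2.7303 40.8823] z 35.650785806007924 rel yaw 90.0302877257791 F [ 0.0542 -0.4729  0.5963] t 16.0667
```

```bash
python3 -m handwheel '[0.08,-0.004,-0.001,0,0, 0.08,-0.004,-0.001,0,0, 0.08,-0.004,-0.001,0,0, 0.08,-0.004,-0.001,0,0, 0.08,-0.004,-0.001,0,0, 0.08,0,0,0,0]'
python3 - <<'E'
from m import *
report("top","t7.png")
E
```

```text
time: 16.57
eef_pos: [0.5731, 0.02, 0.0356]
tcp_rot: [0.0, 0.668, 0.744, -0.0]
force: [0.2, -0.4, -0.4]
gripper_width: 0.0802
grip_force: 0.0
top board deckxy [ 11.0399 -51.2345] [140.9972  82.6832] rel yaw -1.8005515098571774
tcp deckxy [-2.3871 20.5072] z 35.655497113986996 rel yaw 90.01051864728568 F [-0.5655 -0.368   0.2122] t 16.6167
```

```bash
python3 -m handwheel '[0.08,0.015,0,0,0, 0,0,0,-0.03,0, 0,0,0,-0.03,0, 0,-0.0184,0.0294,0,0, 0,-0.0184,0.0294,0,0, 0,-0.0184,0.0294,0,0, 0,-0.0184,0.0294,0,0, 0,0,0,0,0, 0,0,0,0,0]'
python3 - <<'E'
from m import *
report("wrist",None,(0,0,640,480));c=report("scene",None,(240,235,370,310)); report("top","t8.png")
E
```

```text
time: 17.37
eef_pos: [0.6974, -0.0257, 0.0947]
tcp_rot: [0.0, 0.669, 0.744, -0.0]
force: [-0.3, 1.0, 0.7]
gripper_width: 0.0004
grip_force: 0.0
wrist board deckxy [ 13.7192 -41.0273] [135.2654 100.4464] rel yaw -1.7341404914855953
tcp deckxy [114.9655 -37.5006] z 94.82254793240827 rel yaw 90.02083023630159 F [-1.0827 -0.4719  0.3637] t 17.4167
scene board deckxy [ 15.2744 -42.9236] [147.4357 103.3021] rel yaw -1.5715681076049801
tcp deckxy [114.3759 -36.9839] z 95.02803032340256 rel yaw 90.05219303081437 F [-0.0878 -0.096   0.1022] t 17.4667
top board deckxy [  1.4662 -82.8727] [122.7469  25.3816] rel yaw -5.472262239456176
tcp deckxy [114.2476 -36.7212] z 95.35908569718055 rel yaw 90.06739670622603 F [-0.3074 -0.1605  0.1198] t 17.5167
```

View pics/t8.png

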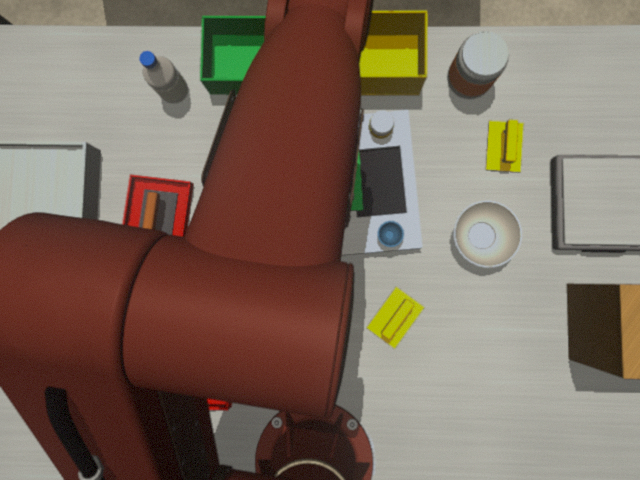

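The top view shows the arm hiding most of the board. Scene and wrist views agree on (11, -42.5) mm and -1.7°. I'll push the far short edge 11 mm toward -x with shut fingers.

```bash
python3 -m handwheel '[0,0,0,0.024,0, 0,0,0,0.0225,0, 0,0,0,0,0, 0,0,-0.008,0,0, 0,0,-0.008,0,0, 0,0,-0.006,0,0, 0,0,-0.004,0,0, 0,0,0,0,0]'
python3 - <<'E'
from m import *
report("wrist",None,(0,0,640,480));report("scene",None,(240,235,370,310))
E
```

```text
time: 18.18
eef_pos: [0.6699, -0.0274, 0.0501]
tcp_rot: [0.0, 0.668, 0.744, 0.0]
force: [0.5, 0.7, -0.6]
gripper_width: -0.0001
grip_force: 0.0
wrist board deckxy [ 16.299  -40.5584] [128.9323 100.4053] rel yaw -1.7879072189331051
tcp deckxy [ 89.2008 -37.2556] z 49.98265508380531 rel yaw 90.05551842453286 F [ 0.0794  0.0895 -0.2177] t 18.2333
scene board deckxy [ 15.9792 -24.3314] [147.4911  67.7273] rel yaw -0.7898593902587887
tcp deckxy [ 89.5253 -37.3712] z 49.84095623285647 rel yaw 90.04763134682527 F [-0.1637  0.6785  0.9206] t 18.2833
```

```bash
python3 -m handwheel '[0,0,0,0.002,0, 0,0,-0.004,0,0, 0,0,-0.004,0,0, 0,0,-0.004,0,0, 0,0,0,0,0]'
python3 - <<'E'
from m import *
report("wrist","w9.png",(0,0,640,480));report("scene",None,(240,235,370,310))
E
```

```text
time: 18.7
eef_pos: [0.6585, -0.0289, 0.0476]
tcp_rot: [0.0, 0.668, 0.744, 0.0]
force: [1.5, 1.1, 5.1]
gripper_width: -0.0002
grip_force: 2.6
wrist board deckxy [  5.7109 -41.1272] [128.3812 100.4136] rel yaw -1.1904374122619625
tcp deckxy [ 77.1838 -37.4766] z 47.564933282899865 rel yaw 90.04551219278912 F [ 1.5926 -0.366   7.0662] t 18.75
scene board deckxy [  4.5795 -21.7769] [150.351   64.4498] rel yaw 1.7372869491577152
tcp deckxy [ 77.1844 -37.5139] z 47.58727321499552 rel yaw 90.0401062468347 F [1.1878 1.1071 6.2876] t 18.8
```

View pics/w9.png

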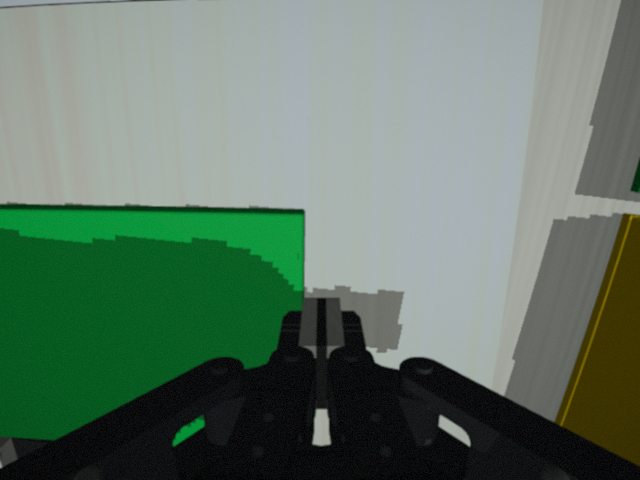

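Far edge now at x≈70, so the board is centred in x. Go back to the two-finger push from behind.

```bash
python3 -m handwheel '[0,0,0.02,0,0, 0,0,0,-0.025,0, 0,0,0,-0.025,0, 0.08,0.0193,-0.0243,0,0, 0.08,0.0193,-0.0243,0,0, 0.08,0.0193,-0.0243,0,0, 0.08,0.0193,-0.0243,0,0, 0.08,0,0,0,0, 0.08,0,0,0,0]'
python3 - <<'E'
from m import *
report("scene",None,(240,235,370,310));report("top")
E
```

```text
time: 19.55
eef_pos: [0.5712, 0.0405, 0.0967]
tcp_rot: [-0.001, 0.668, 0.744, -0.001]
force: [0.1, -1.2, 0.7]
gripper_width: 0.0721
grip_force: 0.0
scene board deckxy [  5.1123 -43.395 ] [150.2977 103.4471] rel yaw -0.9280158042907711
tcp deckxy [-0.6472 39.9142] z 96.96068107951831 rel yaw 90.08272773151538 F [ 0.5092 -0.3263  1.0566] t 19.6
top board deckxy [  0.3343 -42.8056] [141.5378 101.6194] rel yaw -1.049118614196777
tcp deckxy [ 0.1851 39.4386] z 97.03893835288635 rel yaw 90.04684473694277 F [ 1.506  -0.7745  0.3989] t 19.65
```

```bash
python3 -m handwheel '[0.08,0,0,0.03,0, 0.08,0,0,0.031,0, 0.08,0,0,0,0, 0.08,-0.008,0,0,0, 0.08,-0.008,0,0,0, 0.08,-0.006,0,0,0, 0.08,-0.005,0,0,0, 0.08,-0.005,0,0,0, 0.08,-0.005,0,0,0, 0.08,-0.005,0,0,0, 0.08,-0.005,0,0,0, 0.08,-0.005,0,0,0, 0.08,0,0,0,0]'
python3 - <<'E'
from m import *
report("top")
E
```

```text
time: 20.73
eef_pos: [0.5793, -0.013, 0.0362]
tcp_rot: [0.0, 0.668, 0.744, -0.0]
force: [0.9, -0.6, 0.8]
gripper_width: 0.08
grip_force: 0.0
top board deckxy [  0.5885 -92.9055] [142.5007  62.9011] rel yaw -0.07612047195434535
tcp deckxy [  0.1169 -12.872 ] z 36.1855051419823 rel yaw 90.01023400276401 F [-0.1107  0.3604 -0.299 ] t 20.7833
```

Square and centred (x 0.6 mm, 0°). Continue over the brink.

```bash
python3 -m handwheel '[0.08,-0.004,0,0,0, 0.08,-0.004,0,0,0, 0.08,-0.004,0,0,0, 0.08,-0.004,0,0,0, 0.08,-0.004,0,0,0, 0.08,-0.004,0,0,0, 0.08,-0.004,0,0,0, 0.08,-0.004,0,0,0, 0.08,-0.004,0,0,0, 0.08,-0.004,0,0,0, 0.08,-0.004,0,0,0, 0.08,0,0,0,0]'
python3 - <<'E'
from m import *
report("top"); report("scene","s10.png",(200,235,370,310))
E
```

```text
time: 21.78
eef_pos: [0.584, -0.0567, 0.036]
tcp_rot: [0.0, 0.668, 0.744, -0.0]
force: [-0.2, 0.1, 0.2]
gripper_width: 0.0803
grip_force: 0.0
top board deckxy [  -1.001  -153.7398] [139.821   33.9349] rel yaw -4.538765883445739
tcp deckxy [  0.0443 -56.8885] z 36.04529379012328 rel yaw 90.00752108524222 F [0.7856 0.3232 0.6717] t 21.8333
scene board deckxy [  10.5117 -115.4214] [141.2699  97.4245] rel yaw 1.182049655914307
tcp deckxy [  0.098  -56.6032] z 36.106400306863144 rel yaw 90.02191232019663 F [ 0.2257 -0.4644 -0.3651] t 21.8833
```

```bash
python3 -m handwheel '[0.08,-0.003,0,0,0, 0.08,-0.003,0,0,0, 0.08,-0.002,0,0,0, 0.08,-0.0015,0,0,0, 0.08,0,0,0,0]'
python3 - <<'E'
from m import *
report("scene","s11.png",(200,235,370,310))
E
```

```text
time: 22.3
eef_pos: [0.5849, -0.0655, 0.0361]
tcp_rot: [0.0, 0.668, 0.744, -0.0]
force: [-0.5, 0.4, 0.0]
gripper_width: 0.08
grip_force: 0.0
scene board deckxy [  10.6046 -123.2588] [140.7546  97.5153] rel yaw 1.5696000099182132
tcp deckxy [  0.1013 -66.009 ] z 36.11790001037328 rel yaw 90.03498830692908 F [-0.2404 -0.5628 -0.0395] t 22.35
```

```bash
python3 -m handwheel '[0.08,0.02,0,0,0, 0.08,0.03,0,-0.02,0, 0.08,0.03,0,-0.02,0, 0.08,0.03,0,-0.03,0, 0.08,0.03,0,0,0, 0.08,0,0,0,0]'
python3 - <<'E'
from m import *
c=report("top"); report("scene",None,(200,235,370,310))
r=rect(c,hsvmask(c,(45,90,40),(80,255,255),(225,110,415,265)),.03); print("flush plane",(r[:2]-DK)@R,r[2:4],r[4]-6.1)
cv2.imwrite("pics/t12.png",cv2.resize(c["frame"][100:270,300:430],None,fx=3.5,fy=3.5,interpolation=cv2.INTER_CUBIC))
E
```

```text
time: 22.85
eef_pos: [0.5704, 0.078, 0.1075]
tcp_rot: [0.001, 0.667, 0.745, 0.002]
force: [-0.5, -0.3, -1.4]
gripper_width: 0.0801
grip_force: 0.0
top board deckxy [   0.2157 -125.7805] [141.9095  99.5682] rel yaw -0.06723079681396449
tcp deckxy [ 0.3097 76.074 ] z 106.47523958655695 rel yaw 90.2562408001132 F [ 0.4492 -0.9962 -1.3732] t 22.9
scene board deckxy [   8.1019 -122.5501] [145.0876  97.7799] rel yaw 0.09333887100219762
tcp deckxy [-0.0193 74.6254] z 105.79947312930378 rel yaw 90.17486985101343 F [-1.0908 -0.2346 -0.7126] t 22.95
flush plane [   2.1772 -126.7853] [143.2809 100.5304] -0.0672331809997555
```

View pics/t12.png

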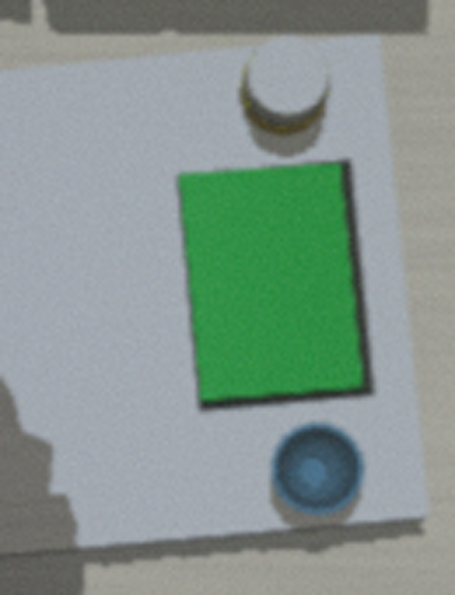

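The board is in the well with dark gaps at its right and bottom edges (x≈357, y≈400). The rear edge could still be propped on the brink. To check, I sweep the fingertips 3 mm above the deck past the brink: it passes freely if the board is seated and pushes it in if not.

```bash
python3 -m handwheel '[0.08,-0.032,0,0,0, 0.08,-0.032,0,0,0, 0.08,-0.032,0,0,0, 0.08,-0.032,0,0,0, 0.08,0,0,0.035,0, 0.08,0,0,0.035,0, 0.08,0,0,0,0]'
python3 -m handwheel '[0.08,-0.004,0,0,0, 0.08,-0.004,0,0,0, 0.08,-0.004,0,0,0, 0.08,-0.004,0,0,0, 0.08,-0.003,0,0,0, 0.08,-0.003,0,0,0, 0.08,0,0,0,0]'
python3 -m handwheel '[0.08,0.02,0,0,0, 0.08,0.03,0,-0.02,0, 0.08,0.03,0,-0.02,0, 0.08,0.03,0,-0.03,0, 0.08,0.03,0,0,0, 0.08,0,0,0,0]'
python3 - <<'E'
from m import *
c=report("top")
r=rect(c,hsvmask(c,(45,90,40),(80,255,255),(225,110,415,265)),.03); print("flush plane",(r[:2]-DK)@R,r[2:4],r[4]-6.1)
c=optics.read_camera("scene"); cv2.imwrite("pics/s13.png",cv2.resize(c["frame"][220:320,180:340],None,fx=5,fy=5,interpolation=cv2.INTER_CUBIC))
E
```

```text
time: 23.53
eef_pos: [0.5855, -0.0568, 0.0342]
tcp_rot: [0.002, 0.669, 0.743, 0.001]
force: [-1.1, 0.5, 1.1]
gripper_width: 0.08
grip_force: 0.0
time: 24.12
eef_pos: [0.5861, -0.0763, 0.0356]
tcp_rot: [0.0, 0.668, 0.744, -0.0]
force: [-0.6, -0.2, -0.1]
gripper_width: 0.0798
grip_force: 0.0
time: 24.62
eef_pos: [0.5713, 0.0676, 0.1069]
tcp_rot: [0.001, 0.667, 0.745, 0.002]
force: [-1.2, -0.1, -0.9]
gripper_width: 0.0797
grip_force: 0.0
top board deckxy [  -0.7498 -127.0199] [140.1372 100.6309] rel yaw -0.21283731460571254
tcp deckxy [ 0.2263 65.6924] z 105.90271656353026 rel yaw 90.26883507907944 F [-0.7228  0.0467  0.1439] t 24.6667
flush plane [   1.2024 -128.0367] [141.4914 101.6033] -0.21277961730956996
```

View pics/s13.png

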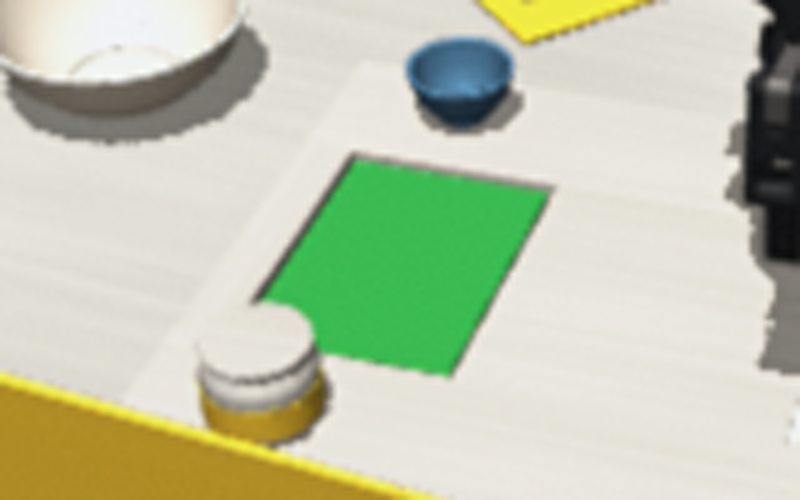

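The scene crop shows the board flush, with a thin dark gap at its left, back and right edges and no side face standing proud. Its measured size fits the flush height (141.5 × 101.6 mm, centre within about 1 mm of the well's). The press was seen upright in the tray and the arm is clear, so I'm handing in.

```bash
python3 -c "
from station import job
print(job.close_job())"
```

```text
the job is handed in; nothing more can be done
None
```

The job is handed in, but no verdict came back; by my last measurements the press stands upright in the small red tray, the green board lies flush in the open well, and as far as the pictures show the bowl and the small things were not moved.

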